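Shut and latch the blank pen's gate

ROBOT

A 6-joint arm with a two-finger parallel gripper is mounted at the origin on the work surface. World frame = base frame: x ahead of the robot, y to its left, z up, the work surface at z = 0. Lengths are in m, angles in rad, forces in N, time in s.
With the tool pointing down it reaches from about 0.275 to 0.85 m from the base axis. Payload 5.2 kg.
Tool frame: the origin (TCP) lies at the very end of the fingers, on their centre line; the grasp point (between the pads) lies 19 mm behind it; z points along the fingers, y is the line along which they close (so a half turn about z gives the same grasp; the last joint's range is limited). The gripper opens to 85 mm and grips with 20 to 120 N. Pads are 22 mm wide; open, the fingers measure 114 mm over their backs; the gripper's body (76 mm by 85 mm) begins 54 mm behind the grasp point. The pads swing forward as they close: fully open they stand 13 mm farther back than shut.
Start: joints at [-1.532, 0.259, 1.535, -0, 1.348, -0.203], TCP at [0.132, -0.534, 0.231] pointing down, gripper open.
Joint ranges: [-3.14, 3.14], [-0.91, 2.08], [0.19, 2.58], [-1.22, 4.36], [0.22, 2.71], [-3.12, 3.12]. Speed limits (rad/s): [2.57, 2.57, 3.14, 3.14, 3.14, 3.14].

INTERFACE

Orientations are given as [roll, pitch, yaw] about the fixed x, y, z axes, in that order (R = Rz(yaw) Ry(pitch) Rx(roll)).
In Python, from cell import sensors, eyes, job, models gives the robot as it stands. The module is installed in compiled form; this text tells all that it offers.
- The arm moves only by the tool apply_moves, never from a script. Its argument "moves" is a list of rows, each a list of 3 entries, a list of its own where there are three numbers: the turn, a rotation vector about the tool's x, y, z in degrees, then the shift along the tool's x, y, z in m, then the opening, from -1 (shut) to 1 (fully open). In form: [[[wx, wy, wz], [tx, ty, tz], fingers], ...]. A call has 1 to 8 rows; each row shifts and turns the commanded pose from where the row before left it, along the tool's axes as they then stand; what a row does not reach is not made up. A row lasts 1/8 s, in which the tool goes at most 62.5 mm and 10.7 degrees, less where a joint would pass 70% of its speed; a pose out of reach is approached as far as the arm can. A call with a gripper value outside its range is refused whole. The fingers move at their own pace and stop on an object; "squeeze" is the grip in N (left out, the last holds). Time passes only in rows, so rows that do not move let the fingers close. It gives the time, the measured TCP pose, the force, the opening and the grip force at its end, in the units of the state.
- sensors.observe(): the state, without advancing time (a new reading comes with each control period).
- eyes.get_image(name): name is "scene" or "top"; returns a dict with "pixels" (420x560x3 uint8, blue, green, red), "fx", "fy", "cx", "cy" (pixels), "k1" (the pictures are not rectified: a ray, as slopes to the right and down, at radius r is drawn at 1 + k1 r^2 times it, then the intrinsics apply), "position" and "attitude" of the camera in the world. Camera axes: x right, y up, looking along -z (the intrinsics and any distortion apply to the point x, -y, -z); pixel columns grow to the right and rows downward; lengths in m; the calibration is good to about 2 mm. A picture is of the moment at which its call begins. There is no depth.
- job.finish_job(): hands the job in; it is judged then, once.
Trained networks look in the newest picture that a camera, given by its name, has taken for a name from the list of things; names that differ only in an ending like _2 or _b are one class to them, and where a whole thing is asked for, a point or a joint stands for the part that bears it (a point fixed in the world has none). Each returns a list of dicts, best first, with "p" (0 to 1); they miss things now and then, are a little off and sometimes report something else, mostly with a low value. They report only what shows in the picture. A call takes as long as a camera call.
- models.find_in(name, camera): "extent" ([left, top, right, bottom] in pixels, round what is visible of it).
- models.masks_of(name, camera): "region" (420x560 bool, what is visible of it) and "extent" ([left, top, right, bottom] in pixels, round what is visible of it).
- models.pinpoint(name, camera): "position" ([column, row] in pixels: a listed point, or the origin of a listed thing).
The state is a dict: "time_s": time; "joint_pos": joint angles; "joint_velocities": joint speeds; "joint_torque": joint torques, N m; "position": TCP position; "tool_rot": TCP orientation; "force": force on the tool from outside, world axes, zero at the start; "ft_torque": the same for the moment, N m; "grip_width": opening from 0.0 (shut) to 1.0 (fully open); "grasp_force": force on a finger pad.
Only numpy, scipy, OpenCV 4.12 (cv2) and the standard library are available. Lean on these libraries where they do the work, as an engineer would, in place of code of your own. Each camera call takes 0.05 s, during which the arm holds its last target. There are 200 camera calls.

TASK

The small gate of the timber pen on the bench stands open. Lift its red gravity latch bar so that it passes over the wooden catch, swing the gate shut gently against the catch's rubber buffer, and let the bar drop fully home between the catch's lip and the buffer, so that the gate stays latched. Do not ram the catch, leave the other things on the bench where they are, and let go at the end.

Things in the scene. Friction and masses are not known exactly. Their poses are not given: they have to be found in the camera images.
- pen: Low timber pen for instrument blanks, 270 x 340 mm, sides 90 mm high, its front closed by the gate. Origin on the bench top below the middle of the front line; z up, +x from the front into the pen, +y towards the gate's hinge. Hinge axis at x 0, y +125 mm; the wooden catch post, 24 mm wide, at y -125 mm. Bar and catch must not meet with more than 16 N (about 21 N at the knob): that is ramming.
- catch_nominal (a point): Nominal middle of the catch's notch, 105 mm above the bench, fixed to the pen, axes as the pen. The real catch is clamped in a slot up to 20 mm either way along x from here; that is not measured, so feel for its buffer. Around the notch's middle: on the -x side a square wooden lip 40 mm thick, 12 mm wide, inner face 4 mm off, top 118 mm above the bench; on the +x side the buffer.
- buffer_nominal (a point): Face of the black upright rubber buffer, 12 mm diameter, top 156 mm above the bench, for the nominal place (see catch_nominal; 2.5 mm to +x of it). It is sprung (3500 N/m, 18 mm travel). The free gap from lip to buffer is 6.5 mm, the bar 8 mm: press it in 1.5 to 3.5 mm (5 to 12 N at the catch, 7 to 16 N at the knob) and keep it so while the bar goes down past the lip; it then holds the bar.
- gate (a joint): Gate angle about its upright hinge, rad: about 0 when latched (-0.08 to 0.08 with the place of the catch), grows as it opens to the outside (pen -x); starts at 0.35 to 0.70. Slatted wood, 205 mm wide, slats' top 100 mm above the bench (115 mm at the bar's pivot). The hinge is a little stiff (0.1 N m), so the gate stays where it is left.
- gate_hinge (a point): Point on the gate's hinge axis, 105 mm above the bench, level with the bar's pivot. Its orientation turns with the gate: -y points along the gate and the bar towards the free end, +x points to the inner side of the gate, z up. The bar and its knob lie in the vertical plane through this axis.
- bar (a joint): Angle of the red latch bar about its level pivot on the gate, rad: 0 lowered (level, resting on its stop on the gate), grows as the free end is raised, 0.26 at most. It falls back by its own weight. Raised more than 0.11 its underside clears the lip of the catch; at its highest it is still below the top of the buffer.
- bar_tip (a point): Centre line of the red bar where it meets the catch: 250 mm from the hinge axis, 190 mm from the bar's pivot (which is 60 mm from the hinge axis, 105 mm above the bench). Bar 8 mm thick, 14 mm high, about 0.3 kg with its knob, reaching 18 mm past this point. It moves freely up and down but is stiff sideways: pushing it sideways swings the gate.
- knob_grip (a point): Grip point on the brass knob, a round peg of 14 mm diameter standing upright on the bar, 44 mm tall above the bar; the point lies on its axis, 27 mm above the bar's top, 34 mm above the bar's centre line, 125 mm from the bar's pivot and 185 mm from the hinge axis (139 mm above the bench when the bar is lowered). Tilts with the bar.
- blank_pale: Bystander inside the pen: pale wooden blank 160 x 50 x 30 mm, origin at the centre of its underside.
- blank_black: Bystander inside the pen: black lacquered blank 150 x 45 x 24 mm, origin at the centre of its underside.
- offcut: Bystander: pale offcut 90 x 45 x 25 mm on the bench beside the pen's catch side, origin at the centre of its underside.
- mallet: Bystander: wooden mallet lying on the bench, head 100 x 60 mm, handle 170 mm, origin under its head.
- glue: Bystander: white glue bottle with a red cap, 56 mm diameter, 150 mm tall, origin at the centre of its underside.
- driver: Bystander: screwdriver with a yellow handle lying on the bench, origin under its middle.
- tin: Bystander: open steel tin, 72 mm diameter, 90 mm tall, origin at the centre of its underside.

How it is judged:
On the way, in this order (a step that is already met when the one before it is completed fails the run):
1. the bar is lifted above the lip of the catch while the gate is still outside it (value of joint bar above 0.1 rad and value of joint gate above 0.096 rad), for 0.1 s.
2. the raised bar has been swung over the lip (value of joint bar above 0.05 rad and value of joint gate below 0.096 rad), for 0.05 s.
At the end, for the whole second after the job is handed in: The gate is shut behind the catch's lip (its joint below 0.096 rad; a bar that came down outside the lip reads more than 0.11), the bar has dropped fully home (its joint below 0.025 rad), and both are at rest (value of joint bar below 0.025 rad and value of joint gate below 0.096 rad and velocity of joint gate between -0.05 and 0.05 rad/s and velocity of joint bar between -0.05 and 0.05 rad/s); the robot touches nothing.
It fails at once if the catch or its buffer is rammed: more than 16 N between the bar and the pen's catch (contact force between bar and pen above 16 N).
It fails at once if a bystander is moved more than 30 mm (distance of any of blank_pale, blank_black, offcut, mallet, glue, driver, tin from where it was at the start of the episode above 0.03 m).
It also fails if it takes over 56 s, if anything falls off the work surface, if the arm or the gripper's body presses on something with over 40 N, if the wrist force passes 120 N, or if a joint passes its speed limit or range.

## Working session

There is one attempt and no reset: what is moved stays moved. The work goes in short steps, Python scripts to look and compute and a tool call to move; the robot and the scene stay as the last step left them, time stands still between calls to the robot, and variables do not carry over. Pictures are saved under pics/ and viewed, at most 10 in all, crops included, and the job is handed in when it is done.

Besides the shell and the picture viewer there is one more tool, called after "Call:" by a JSON object that holds its "method" and its "body". apply_moves: Moves the arm, as the interface text tells. Its arguments: {"type":"object","properties":{"moves":{"type":"array","items":{"type":"array"}},"squeeze":{"type":"number"}},"required":["moves"]}

```bash
mkdir -p pics; cat > h.py <<'E'
import numpy as np, cv2
from scipy.spatial.transform import Rotation as R
from cell import sensors, eyes, job, models
def cam(n):
    d=eyes.get_image(n); return d
def att(d):
    a=np.array(d["attitude"],float)
    return a if a.shape==(3,3) else (R.from_euler('xyz',a).as_matrix() if a.size==3 else None)
def ray(d,uv):
    x=(uv[0]-d["cx"])/d["fx"]; y=(uv[1]-d["cy"])/d["fy"]
    rd=np.hypot(x,y); r=rd
    for _ in range(30): r=rd/(1+d["k1"]*r*r)
    s=r/rd if rd>0 else 1
    v=att(d)@np.array([x*s,-y*s,-1.]); return np.array(d["position"],float),v/np.linalg.norm(v)
def at_z(d,uv,z):
    o,v=ray(d,uv); return o+v*(z-o[2])/v[2]
def tri(rs):
    A=sum(np.eye(3)-np.outer(v,v) for o,v in rs); b=sum((np.eye(3)-np.outer(v,v))@o for o,v in rs)
    p=np.linalg.solve(A,b); return p,[np.linalg.norm((np.eye(3)-np.outer(v,v))@(p-o)) for o,v in rs]
E
python3 - <<'E'
from h import *
s=sensors.observe(); print({k:np.round(v,3) for k,v in s.items()})
D={}
for n in("scene","top"):
    d=cam(n); D[n]=d; cv2.imwrite(f"pics/{n}0.png",d["pixels"]); print(n,d["position"],d["attitude"],d["fx"],d["k1"])
for t,z in dict(gate_hinge=.105,bar_tip=.105,knob_grip=.139,catch_nominal=.105,buffer_nominal=None,pen=0).items():
    rs=[]
    for n in D:
        r=models.pinpoint(t,n)
        for q in r[:2]: print(t,n,np.round(q["position"],1),round(q["p"],2), np.round(at_z(D[n],q["position"],z if z is not None else .105),4))
        if r: rs.append(ray(D[n],r[0]["position"]))
    if len(rs)==2: p,e=tri(rs); print("  tri",p.round(4),np.round(e,4))
E
```

```text
{'time_s': np.float64(0.0), 'joint_pos': array([-1.532,  0.259,  1.536, -0.   ,  1.348, -0.203]), 'joint_velocities': array([ 0.001, -0.002,  0.001,  0.   ,  0.001,  0.001]), 'joint_torque': array([ 0.0000e+00, -4.4604e+01, -2.9056e+01, -0.0000e+00,  1.1000e-02,
        0.0000e+00]), 'position': array([ 0.132, -0.533,  0.23 ]), 'tool_rot': array([-3.14 , -0.   ,  0.242]), 'force': array([ 0.104,  0.627, -0.012]), 'ft_torque': array([ 0.023, -0.009,  0.018]), 'grasp_force': np.float64(0.0), 'grip_width': np.float64(1.0)}
scene [ 1.25359782 -0.47941229  0.82781186] [0.85101724 0.00623974 1.00478051] 417.7083040030146 -0.10715446245229308
top [ 0.36556382 -0.0480902   1.77657347] [ 1.00172962e-01  9.71761485e-04 -1.56040079e+00] 533.9671956272667 -0.18588174273550256
gate_hinge scene [382.1 196.2] 0.83 [0.6529 0.1994 0.105 ]
gate_hinge top [204.9 170.9] 0.9 [0.6581 0.1878 0.105 ]
  tri [0.6585 0.1889 0.1132] [0.0029 0.0029]
bar_tip scene [287.8 200.7] 0.63 [ 0.5299 -0.0264  0.105 ]
bar_tip scene [267.9 278.4] 0.36 [ 0.7302 -0.2055  0.105 ]
bar_tip top [270.5 217.9] 0.52 [ 0.5102 -0.023 
[... 260 characters left out ...]
[0.0059 0.0059]
catch_nominal scene [299.6 228.2] 0.76 [ 0.6352 -0.0584  0.105 ]
catch_nominal scene [285.  197.5] 0.49 [ 0.5144 -0.0256  0.105 ]
catch_nominal top [282.  177.6] 0.83 [ 0.6387 -0.0579  0.105 ]
  tri [ 0.6377 -0.0588  0.1074] [0.0011 0.0011]
buffer_nominal scene [298.  224.3] 0.98 [ 0.6212 -0.054   0.105 ]
buffer_nominal top [281.7 174.6] 0.61 [ 0.6483 -0.0568  0.105 ]
buffer_nominal top [407.9 276.3] 0.4 [ 0.3296 -0.4578  0.105 ]
  tri [ 0.642  -0.0614  0.1261] [0.0054 0.0054]
pen scene [339.3 241.9] 0.83 [0.6499 0.0646 0.    ]
pen top [243.7 182.9] 0.86 [0.6365 0.0702 0.    ]
pen top [415.4 207.9] 0.42 [ 0.558  -0.5116  0.    ]
  tri [ 0.6394  0.0723 -0.0136] [0.0013 0.0013]
```

```bash
python3 - <<'E'
import cv2
a=cv2.imread("pics/scene0.png")[100:380,170:530];a=cv2.resize(a,(771,600),interpolation=cv2.INTER_CUBIC);cv2.imwrite("pics/s1.png",a)
a=cv2.imread("pics/top0.png")[60:300,160:480];a=cv2.resize(a,(800,600),interpolation=cv2.INTER_CUBIC);cv2.imwrite("pics/t1.png",a)
E
```

```text
(no output)
```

View pics/s1.png

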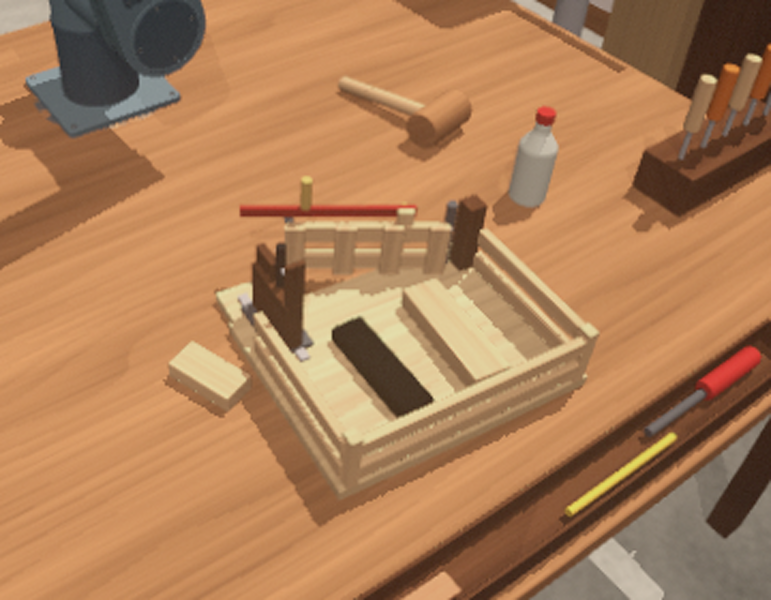

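View pics/t1.png

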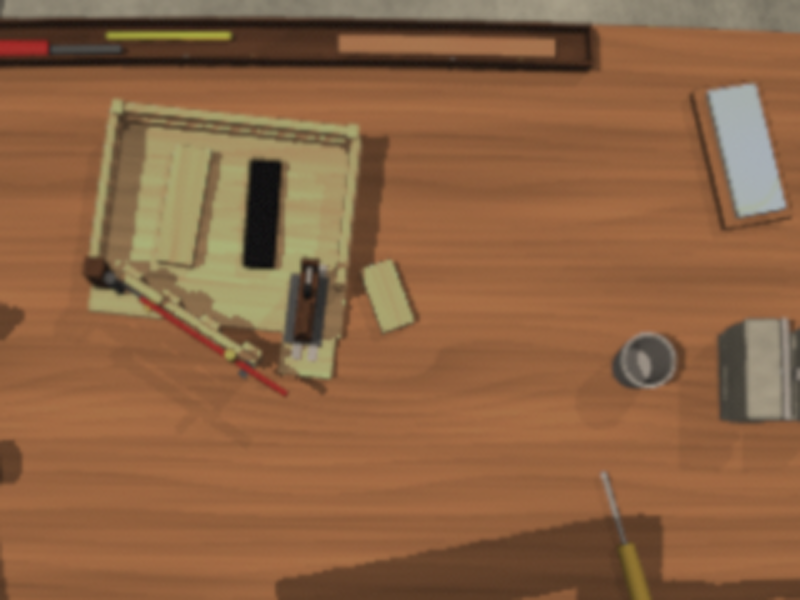

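The pictures show the gate open and the red bar's knob at crop (231,354), which is about (252,201) in the full top image. The bar runs to crop (287,393) and the catch with its buffer is at crop (305,290). The network points fit: hinge to knob measures 0.18 m, hinge to catch 0.25 m, and the gate is open by about 0.48 rad. I'll approach over the knob.

Call:
{"method": "apply_moves", "body": {"moves": [[[0,0,0],[0.04,-0.0325,0],1],[[0,0,0],[0.04,-0.0325,0],1],[[0,0,0],[0.04,-0.0325,0],1],[[0,0,0],[0.04,-0.0325,0],1],[[0,0,0],[0.04,-0.0325,0],1],[[0,0,0],[0.04,-0.0325,0],1],[[0,0,0],[0.04,-0.0325,0],1],[[0,0,0],[0.04,-0.0325,0],1]]}}

```text
time_s: 1.7
position: [0.381, -0.2036, 0.2316]
tool_rot: [3.141, -0.001, 0.242]
force: [0.5, -0.7, 0.0]
grip_width: 0.998
grasp_force: 0.0
```

Call:
{"method": "apply_moves", "body": {"moves": [[[0,0,0],[0.04,-0.0325,0],1],[[0,0,0],[0.04,-0.0325,0],1],[[0,0,0],[0.04,-0.0325,0],1],[[0,0,-8.7],[0,0,0],1],[[0,0,-8.7],[0,0,0],1],[[0,0,-8.7],[0,0,0],1],[[0,0,-8.7],[0,0,0],1],[[0,0,-8.7],[0,0,0],1]]}}

```text
time_s: 2.7
position: [0.4733, -0.0815, 0.2314]
tool_rot: [3.141, -0.0, 1.006]
force: [0.4, 0.2, -0.1]
grip_width: 0.997
grasp_force: 0.0
```

```bash
python3 - <<'E'
from h import *
D={n:cam(n) for n in("scene","top")}
for n in D: cv2.imwrite(f"pics/{n}2.png",D[n]["pixels"])
s,t=D["scene"]["pixels"],D["top"]["pixels"]
a=cv2.resize(s[150:250,240:400],(800,500),interpolation=cv2.INTER_CUBIC)
b=cv2.resize(t[140:260,180:340],(800,600),interpolation=cv2.INTER_CUBIC)
cv2.imwrite("pics/s3.png",a);cv2.imwrite("pics/t3.png",b)
for k in("knob_grip","bar_tip"):
    for n in D: print(k,n,[(np.round(q["position"],1),round(q["p"],2)) for q in models.pinpoint(k,n)[:2]])
E
```

```text
knob_grip scene [(array([315.2, 190.8]), 0.79)]
knob_grip top [(array([255.1, 198.1]), 0.71), (array([262.7, 147.5]), 0.24)]
bar_tip scene [(array([285.9, 198.9]), 0.8), (array([316.8, 187.7]), 0.54)]
bar_tip top [(array([270.4, 216.4]), 0.48)]
```

View pics/s3.png

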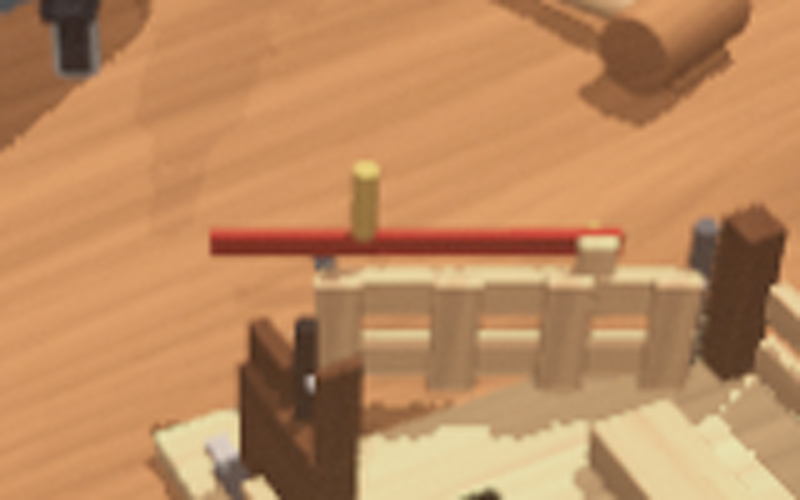

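View pics/t3.png

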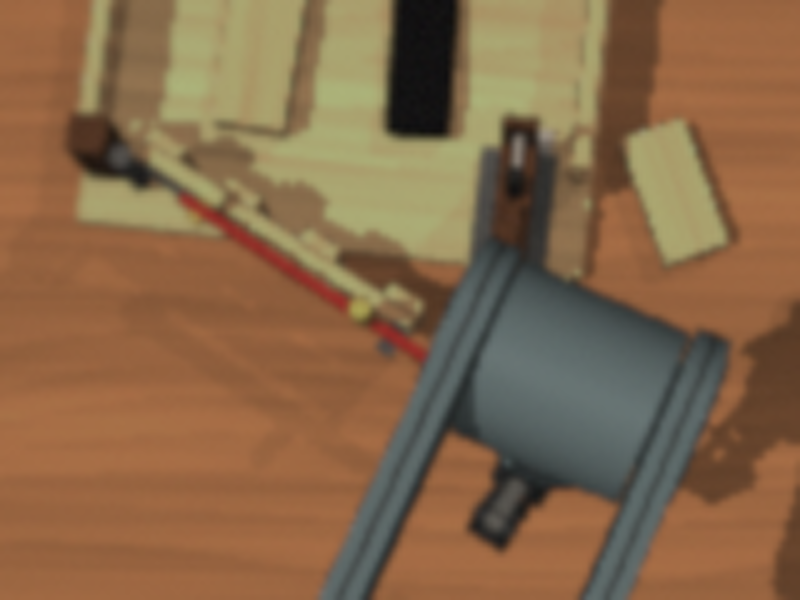

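The scene crop shows the knob top at (367,172), which is full (313.4,184.4), and the bar's end at (212,243). The top crop shows the knob top at (360,309), which is full (252.0,201.8), with the bar slope running from (182,200) to (425,355). I'll compute from these.

```bash
python3 - <<'E'
from h import *
D={n:cam(n) for n in("scene","top")}
a=ray(D["scene"],(313.4,184.4));b=ray(D["top"],(252.0,201.8))
p,e=tri([a,b]); print("knobtop",p.round(4),np.round(e,4),[at_z(D[n],u,.156).round(4) for n,u in(("scene",(313.4,184.4)),("top",(252,201.8)))])
u,v=[at_z(D["top"],q,.112) for q in((180+182/5,140+200/5),(180+425/5,140+355/5))]; print(u,v,np.arctan2(*(v-u)[:2]))
E
```

```text
knobtop [0.556  0.035  0.1513] [0.0016 0.0016] [array([0.5616, 0.0329, 0.156 ]), array([0.5546, 0.0334, 0.156 ])]
[0.62798124 0.14943403 0.112     ] [ 0.53109022 -0.00557219  0.112     ] -2.5829370899210833
```

Call:
{"method": "apply_moves", "body": {"moves": [[[0,0,0],[0.036,0.002,0],1],[[0,0,0],[0.036,0.002,0],1],[[0,0,0],[0.035,0.002,0],1],[[0,0,0],[0.035,0.003,0],1],[[0,0,0],[0,0,0.028],0.6],[[0,0,0],[0,0,0.028],0.6],[[0,0,0],[0,0,0.028],0.6],[[0,0,0],[0,0,0.027],0.6]], "squeeze": 25}}

```text
time_s: 4.1
position: [0.5575, 0.0332, 0.1193]
tool_rot: [-3.141, 0.0, 1.0]
force: [1.0, -0.3, -0.4]
grip_width: 0.799
grasp_force: 0.0
```

```bash
python3 - <<'E'
from h import *
s=sensors.observe(); print(s["position"],s["force"])
d=cam("scene"); cv2.imwrite("pics/s4.png",cv2.resize(d["pixels"][130:250,240:400],(800,600),interpolation=cv2.INTER_CUBIC))
E
```

```text
[0.55746269 0.03324899 0.11934679] [ 0.99063832 -0.3021684  -0.40986228]
```

View pics/s4.png

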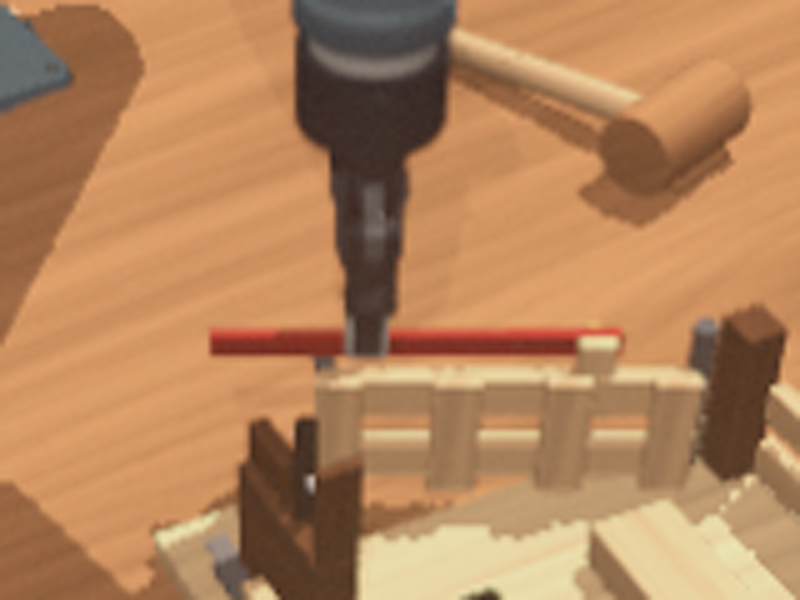

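The fingers at column 367 stand in line with the knob, straddling the bar. I'll close on it.

Call:
{"method": "apply_moves", "body": {"moves": [[[0,0,0],[0,0,0],-1],[[0,0,0],[0,0,0],-1],[[0,0,0],[0,0,0],-1],[[0,0,0],[0,0,0],-1],[[0,0,0],[0,0,0],-1],[[0,0,0],[0,0,0],-1]], "squeeze": 25}}

```text
time_s: 4.9
position: [0.5583, 0.033, 0.1216]
tool_rot: [3.139, -0.001, 1.001]
force: [-0.6, 0.1, 6.0]
grip_width: 0.155
grasp_force: 26.0
```

Call:
{"method": "apply_moves", "body": {"moves": [[[0,-2.5,0],[0.0007,0,-0.0055],-1],[[0,-2.5,0],[0.0007,0,-0.0055],-1],[[0,-2.5,0],[0.0006,0,-0.0054],-1],[[0,-2.5,0],[0.0006,0,-0.0054],-1],[[0,0,0],[0,0,0],-1],[[0,0,0],[0,0,0],-1]]}}

```text
time_s: 5.65
position: [0.5599, 0.0368, 0.1417]
tool_rot: [3.141, 0.173, 1.001]
force: [0.9, 1.1, -0.4]
grip_width: 0.154
grasp_force: 25.5
```

Call:
{"method": "apply_moves", "body": {"moves": [[[-0.43,0,-2.46],[0.0002,0.0078,0],-1],[[-0.43,0,-2.46],[0.0002,0.0078,0],-1],[[-0.43,0,-2.46],[0.0002,0.0078,0],-1],[[-0.43,0,-2.46],[0.0002,0.0078,0],-1],[[-0.43,0,-2.46],[0.0002,0.0078,0],-1],[[0,0,0],[0,0,0],-1],[[0,0,0],[0,0,0],-1]]}}

```text
time_s: 6.52
position: [0.5944, 0.0197, 0.1414]
tool_rot: [-3.141, 0.173, 1.218]
force: [1.8, 3.4, -1.9]
grip_width: 0.155
grasp_force: 25.4
```

```bash
python3 - <<'E'
from h import *
s=sensors.observe(); print(s["force"],s["ft_torque"])
d=cam("scene"); cv2.imwrite("pics/s5.png",cv2.resize(d["pixels"][130:250,240:400],(800,600),interpolation=cv2.INTER_CUBIC))
E
```

```text
[ 1.79055127  3.35618904 -1.88603348] [ 0.74973823 -0.41171996  0.02536231]
```

View pics/s5.png

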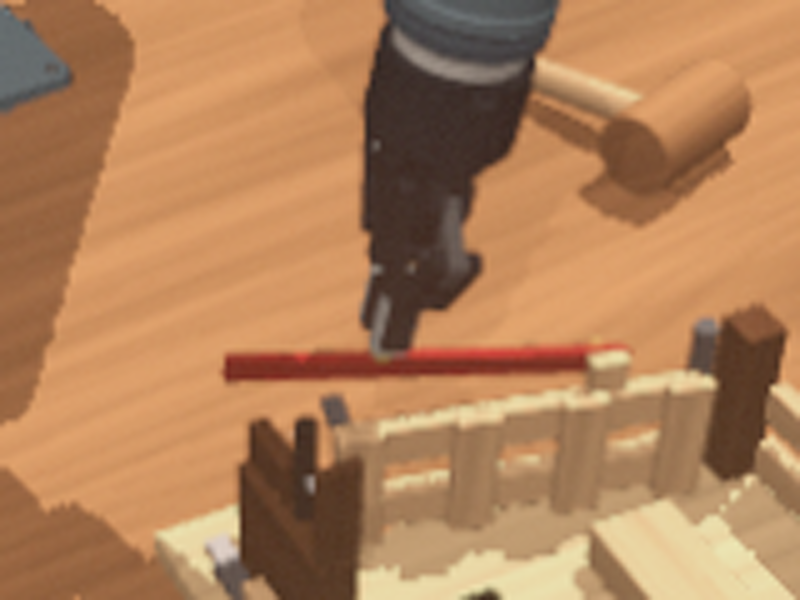

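The crop shows the bar raised above its stop and following the gate. The buffer top is at (305,425), which is full (301,215); in the earlier top crop it was at about (515,180), full (283,176). I'll estimate the buffer's place from these to shorten the feel.

```bash
python3 - <<'E'
from h import *
D={n:cam(n) for n in("scene","top")}
p1=at_z(D["scene"],(301,214.5),.156)
a=cv2.imread("pics/t3.png"); 
p2=[at_z(D["top"],(283.3,r),.156) for r in (166,170,174)]
print(p1,p2)
t=cv2.resize(D["top"]["pixels"][150:210,240:320],(800,600),interpolation=cv2.INTER_CUBIC); cv2.imwrite("pics/t6.png",t)
E
```

```text
[ 0.64128937 -0.05920268  0.156     ] [array([ 0.66657564, -0.06123978,  0.156     ]), array([ 0.65406984, -0.06135221,  0.156     ]), array([ 0.64159106, -0.06146477,  0.156     ])]
```

View pics/t6.png

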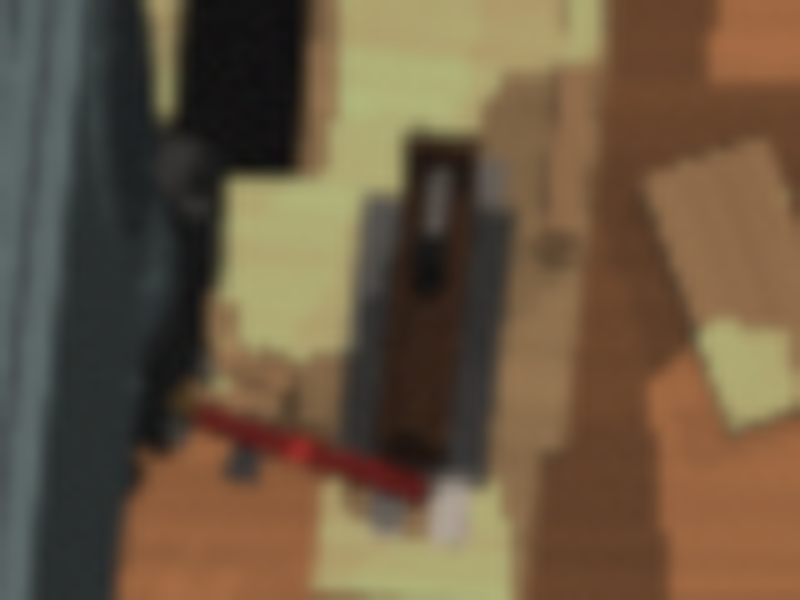

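Call:
{"method": "apply_moves", "body": {"moves": [[[-0.43,0,-2.46],[0.0004,0.0078,0],-1],[[-0.43,0,-2.46],[0.0004,0.0078,0],-1],[[-0.43,0,-2.46],[0.0004,0.0078,0],-1],[[-0.35,0,-1.97],[0.0003,0.0063,0],-1],[[0,0,0],[0,0,0],-1],[[0,0,0],[0,0,0],-1]]}}

```text
time_s: 7.42
position: [0.6234, 0.0119, 0.1416]
tool_rot: [-3.141, 0.175, 1.384]
force: [1.1, -1.6, 0.1]
grip_width: 0.156
grasp_force: 25.4
```

Call:
{"method": "apply_moves", "body": {"moves": [[[-0.05,0,-0.3],[0,0.001,0],-1],[[-0.05,0,-0.3],[0,0.001,0],-1],[[-0.05,0,-0.3],[0,0.001,0],-1],[[0,0,0],[0,0,0],-1]]}}

```text
time_s: 7.92
position: [0.6265, 0.0114, 0.1416]
tool_rot: [-3.141, 0.175, 1.401]
force: [0.0, -2.8, 0.2]
grip_width: 0.155
grasp_force: 25.5
```

Call:
{"method": "apply_moves", "body": {"moves": [[[-0.05,0,-0.3],[0,0.001,0],-1],[[-0.05,0,-0.3],[0,0.001,0],-1],[[0,0,0],[0,0,0],-1]]}}

```text
time_s: 8.3
position: [0.6285, 0.0111, 0.1415]
tool_rot: [-3.141, 0.175, 1.411]
force: [-1.4, -3.6, 1.3]
grip_width: 0.154
grasp_force: 25.5
```

Call:
{"method": "apply_moves", "body": {"moves": [[[-0.05,0,-0.3],[-0.0003,0.001,0],-1],[[-0.05,0,-0.3],[-0.0002,0.001,0],-1],[[0,0,0],[0,0,0],-1]]}}

```text
time_s: 8.68
position: [0.6304, 0.0107, 0.1414]
tool_rot: [-3.141, 0.174, 1.422]
force: [0.7, -2.6, 1.1]
grip_width: 0.151
grasp_force: 25.5
```

Call:
{"method": "apply_moves", "body": {"moves": [[[-0.05,0,-0.3],[-0.0002,0.001,0],-1],[[-0.05,0,-0.3],[-0.0002,0.001,0],-1],[[0,0,0],[0,0,0],-1]]}}

```text
time_s: 9.05
position: [0.6323, 0.0104, 0.1414]
tool_rot: [-3.141, 0.174, 1.433]
force: [0.5, 0.0, -0.2]
grip_width: 0.154
grasp_force: 25.5
```

Call:
{"method": "apply_moves", "body": {"moves": [[[-0.05,0,-0.3],[0,0.001,0],-1],[[-0.05,0,-0.3],[0,0.001,0],-1],[[0,0,0],[0,0,0],-1]]}}

```text
time_s: 9.43
position: [0.6342, 0.0101, 0.1414]
tool_rot: [-3.14, 0.174, 1.443]
force: [-0.2, 1.9, -1.1]
grip_width: 0.156
grasp_force: 25.4
```

Call:
{"method": "apply_moves", "body": {"moves": [[[-0.05,0,-0.3],[0,0.001,0],-1],[[-0.05,0,-0.3],[0,0.001,0],-1],[[0,0,0],[0,0,0],-1]]}}

```text
time_s: 9.8
position: [0.6362, 0.0098, 0.1414]
tool_rot: [-3.14, 0.174, 1.454]
force: [0.6, 3.5, -1.3]
grip_width: 0.15
grasp_force: 25.4
```

Call:
{"method": "apply_moves", "body": {"moves": [[[-0.05,0,-0.3],[0.0003,0.001,0],-1],[[-0.05,0,-0.3],[0.0003,0.001,0],-1],[[0,0,0],[0,0,0],-1]]}}

```text
time_s: 10.18
position: [0.6378, 0.0097, 0.1414]
tool_rot: [-3.139, 0.175, 1.465]
force: [-1.4, 2.2, -0.6]
grip_width: 0.153
grasp_force: 25.5
```

Call:
{"method": "apply_moves", "body": {"moves": [[[-0.05,0,-0.3],[0.0002,0.001,0],-1],[[0,0,0],[0,0,0],-1]]}}

```text
time_s: 10.42
position: [0.6383, 0.0096, 0.1414]
tool_rot: [-3.138, 0.175, 1.47]
force: [-4.4, 2.7, 0.4]
grip_width: 0.154
grasp_force: 25.7
```

Call:
{"method": "apply_moves", "body": {"moves": [[[-0.05,0,-0.3],[0.0002,0.001,0],-1],[[0,0,0],[0,0,0],-1]]}}

```text
time_s: 10.68
position: [0.6387, 0.0096, 0.1414]
tool_rot: [-3.137, 0.175, 1.475]
force: [-5.6, 2.2, 3.1]
grip_width: 0.158
grasp_force: 25.9
```

Call:
{"method": "apply_moves", "body": {"moves": [[[-0.03,0,-0.15],[0.0001,0.0006,0],-1],[[0,0,0],[0,0,0],-1]]}}

```text
time_s: 10.92
position: [0.6388, 0.0096, 0.1413]
tool_rot: [-3.136, 0.175, 1.478]
force: [-9.0, 2.1, 2.8]
grip_width: 0.154
grasp_force: 26.0
```

Call:
{"method": "apply_moves", "body": {"moves": [[[0,0,0],[0,0.0006,0],-1],[[0,0,0],[0,0,0],-1],[[0,0,0],[0,0,0],-1]]}}

```text
time_s: 11.3
position: [0.639, 0.0096, 0.1413]
tool_rot: [-3.135, 0.176, 1.478]
force: [-10.0, 1.7, 2.8]
grip_width: 0.152
grasp_force: 26.2
```

Call:
{"method": "apply_moves", "body": {"moves": [[[0,1.25,0],[-0.0003,0,0.0027],-1],[[0,1.25,0],[-0.0003,0,0.0027],-1],[[0,0,0],[0,0,0],-1]]}}

```text
time_s: 11.68
position: [0.6388, 0.0081, 0.1359]
tool_rot: [-3.135, 0.131, 1.478]
force: [-8.5, 1.8, 2.6]
grip_width: 0.151
grasp_force: 26.1
```

Call:
{"method": "apply_moves", "body": {"moves": [[[0,0,0],[0,0.0006,0],-1],[[0,0,0],[0,0,0],-1]]}}

```text
time_s: 11.92
position: [0.639, 0.0081, 0.1359]
tool_rot: [-3.134, 0.132, 1.478]
force: [-10.9, 1.7, 3.9]
grip_width: 0.154
grasp_force: 26.4
```

Call:
{"method": "apply_moves", "body": {"moves": [[[0,1.25,0],[-0.0003,0,0.0027],-1],[[0,1.25,0],[-0.0003,0,0.0027],-1],[[0,0,0],[0,0,0],-1]]}}

```text
time_s: 12.3
position: [0.6389, 0.0069, 0.1305]
tool_rot: [-3.134, 0.087, 1.478]
force: [-10.7, 1.6, 3.3]
grip_width: 0.157
grasp_force: 26.2
```

Call:
{"method": "apply_moves", "body": {"moves": [[[0,1.25,0],[-0.0003,0,0.0027],-1],[[0,1.25,0],[-0.0003,0,0.0027],-1],[[0,0,0],[0,0,0],-1]]}}

```text
time_s: 12.68
position: [0.6388, 0.0059, 0.1251]
tool_rot: [-3.134, 0.044, 1.478]
force: [-10.1, 2.0, 3.0]
grip_width: 0.151
grasp_force: 26.2
```

Call:
{"method": "apply_moves", "body": {"moves": [[[0,1.25,0],[-0.0003,0,0.0025],-1],[[0,1.25,0],[-0.0003,0,0.0025],-1],[[0,0,0],[0,0,0],-1]]}}

```text
time_s: 13.05
position: [0.6391, 0.0056, 0.1215]
tool_rot: [-3.136, -0.0, 1.478]
force: [-11.5, 4.2, 8.6]
grip_width: 0.153
grasp_force: 26.8
```

Call:
{"method": "apply_moves", "body": {"moves": [[[0,0,0],[0,-0.001,0],-1],[[0,0,0],[0,-0.001,0],-1],[[0,0,0],[0,-0.0005,0],-1],[[0,0,0],[0,0,0],-1]]}}

```text
time_s: 13.55
position: [0.6382, 0.0057, 0.1216]
tool_rot: [-3.139, 0.0, 1.478]
force: [-6.5, 4.0, 6.3]
grip_width: 0.154
grasp_force: 26.1
```

Call:
{"method": "apply_moves", "body": {"moves": [[[0,0,0],[0,-0.001,0],-1],[[0,0,0],[0,-0.001,0],-1],[[0,0,0],[0,0,0],-1]]}}

```text
time_s: 13.92
position: [0.638, 0.0057, 0.1216]
tool_rot: [3.14, 0.0, 1.478]
force: [-1.5, 4.6, 6.2]
grip_width: 0.156
grasp_force: 26.1
```

The lip now holds the bar: the push fell by 5 N with almost no movement. I'll release and rise.

Call:
{"method": "apply_moves", "body": {"moves": [[[0,0,0],[0,0,0],0.2],[[0,0,0],[0,0,0],0.2],[[0,0,0],[0,0,0],0.2],[[0,0,0],[0,0,0],0.2],[[0,0,0],[0,0,-0.02],0.2],[[0,0,0],[0,0,-0.03],0.2],[[0,0,0],[0,0,-0.04],0.2],[[0,0,0],[0,0,-0.04],0.2]]}}

```text
time_s: 14.92
position: [0.6371, 0.0058, 0.2515]
tool_rot: [-3.14, -0.0, 1.478]
force: [-0.2, -0.9, 0.7]
grip_width: 0.598
grasp_force: 0.0
```

```bash
python3 - <<'E'
from h import *
d=cam("scene"); cv2.imwrite("pics/s7.png",cv2.resize(d["pixels"][130:250,240:400],(800,600),interpolation=cv2.INTER_CUBIC))
E
```

```text
(no output)
```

View pics/s7.png

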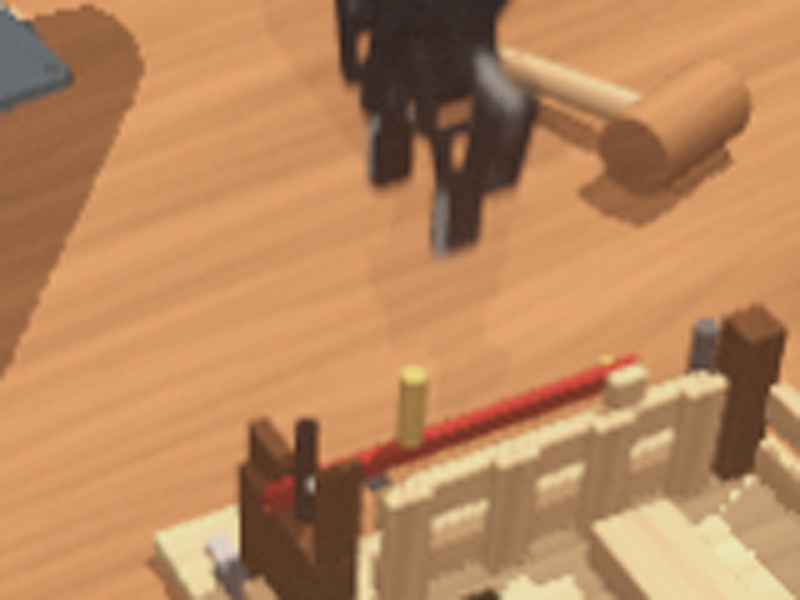

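The picture shows the bar level and down in the notch, between the lip (262,450) and the buffer (307,450). The knob is free and the gripper is clear above it.

```bash
python3 -c "
from cell import job; print(job.finish_job())"
```

```text
the job is handed in; nothing more can be done
None
```

The gate is shut, with the bar dropped home between the catch's lip and the buffer and the gripper clear above it; the job is handed in, but no verdict came back.

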